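# Lift the femoral shell's swing basket off its stand

## Task

Take the blue-handled basket, the one holding the grey femoral shell, by its handle and lift it straight up off its pivot stand without letting it swing or catch. Stand it gently, upright, on the middle of the black rubber pad and let go. Leave the yellow-handled basket hanging where it is.

Things in the scene. Friction and masses are not known exactly. Their poses are not given: they have to be found in the camera images.
- shell_basket_handle (a point): Centre of the flat blue handle bar (86 long in y, 14 thick in x, 20 mm high) fixed above an open dark steel basket 80 (x) x 90 (y) x 62 mm high, underside 104 mm below this point; z up. Holds a grey femoral shell, fixed inside, below the bar. Hangs on two pins along y, 38 mm below this point, in open-topped notches, free to swing; about 0.5 kg, centred under the bar.
- plate_basket_handle (a point): Centre of the flat yellow handle bar (86 long in y, 14 thick in x, 20 mm high) fixed above an open dark steel basket 80 (x) x 90 (y) x 62 mm high, underside 104 mm below this point; z up. Bystander: holds a white sternum plate, fixed inside, below the bar. Hangs on two pins along y, 38 mm below this point, in open-topped notches, free to swing; about 0.5 kg, centred under the bar.
- stand_shell: Fixed stand of the shell basket (the plate basket has its like): grey base 100 (x) x 150 (y) x 10 mm, origin at the centre of its underside, z up. Two aluminium uprights 60 mm either side along y, 44 wide (x), 12 thick, 122 mm high, each with a top notch 14 mm wide seating an 8 mm brass pin, centre 100 mm up; a pin is free once raised 30 mm. Pin ends lie 74 mm either side.
- pad: A fixed square black rubber pad, 170 x 170 mm, 6 mm thick, lying flat on the bench; origin at the centre of its underside, z up.

How it is judged:
On the way:
1. the shell basket is lifted clear of its stand's notches, upright to 12 degrees (z of shell_basket_handle in the frame of stand_shell above 0.173 m and angle between shell_basket_handle's own z axis and vertical below 0.21 rad), for 0.1 s.
At the end, for the whole second after the job is handed in: The shell basket stands flat and at rest on the black rubber pad, upright, its middle within 30 mm of the pad's middle; the plate basket still hangs in its stand, within 20 mm of where it was and upright to 11 degrees (horizontal distance between shell_basket_handle and pad below 0.03 m and z of shell_basket_handle in the frame of pad between 0.102 and 0.116 m and angle between shell_basket_handle's own z axis and vertical below 0.1 rad and linear speed of shell_basket below 0.02 m/s and distance of plate_basket_handle from where it was at the start of the episode below 0.02 m and angle between plate_basket_handle's own z axis and vertical below 0.2 rad); the robot touches nothing.
It fails at once if the shell basket swings or tips more than 20 degrees (angle between shell_basket_handle's own z axis and vertical above 0.35 rad).
It fails at once if the shell basket catches hard on its stand (over 45 N) (contact force between shell_basket and stand_shell above 45 N).
It fails at once if the shell basket is banged down on the pad (over 60 N) (contact force between shell_basket and pad above 60 N).
It fails at once if the shell basket is let go, away from its stand, more than 15 mm above the pad (horizontal distance between shell_basket_handle and stand_shell above 0.06 m and z of shell_basket_handle in the frame of pad above 0.125 m and contact force between the fingers and shell_basket below 0.1 N).
It fails at once if the plate basket is swung or knocked: its handle moved more than 30 mm (distance of plate_basket_handle from where it was at the start of the episode above 0.03 m).
It also fails if it takes over 45 s, if anything falls off the work surface, if the arm or the gripper's body presses on something with over 40 N, if the wrist force passes 120 N, or if a joint passes its speed limit or range.

## Robot

A 6-joint arm with a two-finger parallel gripper is mounted at the origin on the work surface. World frame = base frame: x ahead of the robot, y to its left, z up, the work surface at z = 0. Lengths are in m, angles in rad, forces in N, time in s.
With the tool pointing down it reaches from about 0.15 to 0.775 m from the base axis. Payload 6.1 kg.
Tool frame: the origin (TCP) lies at the very end of the fingers, on their centre line; the grasp point (between the pads) lies 19 mm behind it; z points along the fingers, y is the direction in which the jaws open and shut (so a half turn about z gives the same grasp; the last joint's range is limited). The gripper opens to 85 mm and grips with 20 to 120 N. Pads are 22 mm wide; open, the fingers measure 114 mm over their backs; the gripper's body (76 mm by 85 mm) begins 54 mm behind the grasp point. The pads swing forward as they close: fully open they stand 13 mm farther back than shut.
Start: joints at [1.203, 0.126, -0.04, 1.405, 0, 1.571], TCP at [0.189, 0.49, 0.231] pointing down, gripper open.
Joint ranges: [-2.72, 2.72], [-0.95, 1.95], [-1.27, 1.35], [-1.78, 2.02], [-1.46, 1.47], [-3.14, 3.14]. Speed limits (rad/s): [2.39, 2.39, 3.01, 3.14, 3.14, 3.14].

## Interface

Orientations are given as a unit quaternion [x, y, z, w].
In Python, from rig import read_state, capture, camera_params, job_done gives the robot as it stands.
- The arm moves only by the shell command python3 -m handwheel 'ROWS' [FORCE]. ROWS is JSON, a list that holds one entry, the list of rows, each a list of 5 numbers: the finger opening in cm, from 0 to 8.54, then the shift along the tool's x, y, z in cm, then the turn about the tool's z in rad. A call has 1 to 8 rows; each row shifts and turns the commanded pose from where the row before left it, along the tool's axes as they then stand; what a row does not reach is not made up. A row lasts 1/12 s, in which the tool goes at most 41.7 mm and 7.16 degrees, less where a joint would pass 70% of its speed; a pose out of reach is approached as far as the arm can. A call with a gripper value outside its range is refused whole. The fingers move at their own pace and stop on an object; FORCE is the grip in N (left out, the last holds). Time passes only in rows, so rows that do not move let the fingers close. It gives the time, the measured TCP pose, the force and the opening at its end, in the units of the state.
- read_state(): the state, without advancing time (a new reading comes with each control period).
- capture(name): name is "scene" or "top"; returns (picture, depth): 420x560x3 uint8, red, green, blue; 420x560 float32, m along the optical axis (not along the pixel's ray), 0 where there is no reading.
- camera_params(name): a dict with "intrinsics" (3x3 intrinsics, pixels), "rvec" (rotation vector, rad) and "tvec" (3), from world to camera coordinates, as OpenCV has them. Camera axes: x right, y down, z forward; pixel columns grow to the right and rows downward; lengths in m; the calibration is good to about 2 mm. A picture is of the moment at which its call begins. camera_params takes no time and is no camera call.
- job_done(): hands the job in, once; it reports no verdict.
The state is a dict: "time": time; "q": joint angles; "joint_velocities": joint speeds; "effort": joint torques, N m; "tool_pos": TCP position; "tcp_rot": TCP orientation; "contact_force": force on the tool from outside, world axes, zero at the start; "ft_torque": the same for the moment, N m; "gripper_width": opening from 0.0 (shut) to 1.0 (fully open).
Only numpy, scipy, OpenCV 4.12 (cv2) and the standard library are available. Lean on these libraries where they do the work, as an engineer would, in place of code of your own. Each camera call takes 0.05 s, during which the arm holds its last target.

## Working session

There is one attempt and no reset: what is moved stays moved. The work goes in short steps, Python scripts to look and compute and a shell command to move; the robot and the scene stay as the last step left them, time stands still between calls to the robot, and variables do not carry over. Pictures are saved under pics/ and viewed, and the job is handed in when it is done.

```bash
ls; mkdir -p pics; cat > h.py <<'E'
import numpy as np, cv2
from rig import read_state, capture, camera_params, job_done
def cam(n):
    p=camera_params(n); K=np.array(p["intrinsics"],float).reshape(3,3); R=cv2.Rodrigues(np.array(p["rvec"],float))[0]; t=np.array(p["tvec"],float).ravel()
    return K,R,t
def cloud(n,depth):
    K,R,t=cam(n); h,w=depth.shape; u,v=np.meshgrid(np.arange(w),np.arange(h))
    c=np.stack([(u-K[0,2])/K[0,0]*depth,(v-K[1,2])/K[1,1]*depth,depth],-1)
    return (c-t)@R
def save(n,im): cv2.imwrite("pics/"+n+".png",cv2.cvtColor(im,cv2.COLOR_RGB2BGR))
E
python3 - <<'E'
from h import *
s=read_state(); print(s)
for n in("scene","top"):
    im,d=capture(n); save(n+"0",im); np.savez("/tmp/%s0.npz"%n,im=im,d=d); K,R,t=cam(n); print(n,K.tolist(),(-R.T@t).round(3),R.round(2).tolist(),(d==0).mean())
E
```

```text
pics
{'time': 0.0, 'q': array([ 1.20296010e+00,  1.26388526e-01, -4.05869206e-02,  1.40538938e+00,
       -2.74549412e-06,  1.57080042e+00]), 'joint_velocities': array([ 0.00119562, -0.00025525,  0.00051549, -0.0001313 , -0.00037904,
        0.00030707]), 'effort': array([-3.27116595e-04, -4.35912716e+01,  3.52925062e+01,  1.70384970e-02,
       -5.79327366e-05,  1.23458287e-05]), 'tool_pos': array([0.18864783, 0.48951409, 0.23053364]), 'tcp_rot': array([ 1.82884954e-01,  9.83134008e-01, -7.71272226e-04, -1.42074356e-04]), 'contact_force': array([0.19598647, 0.08753666, 0.75714819]), 'ft_torque': array([-0.01375199, -0.0249769 ,  0.00605635]), 'gripper_width': 1.0002335456435185}
scene [[525.2499421887318, 0.0, 275.6666316943231], [0.0, 525.2499421887318, 214.51464916045893], [0.0, 0.0, 1.0]] [1.294 0.395 1.008] [[-0.42, 0.91, -0.01], [0.65, 0.29, -0.7], [-0.63, -0.3, -0.72]] 0.003869047619047619
top [[521.4716849653331, 0.0, 280.2322847813788], [0.0, 521.4716849653331, 212.37273878449415], [0.0, 0.0, 1.0]] [0.373 0.024 1.252] [[0.01, -1.0, 0.03], [-0.99, -0.02, -0.14], [0.14, -0.03, -0.99]] 0.003932823129251701
```

View pics/scene0.png

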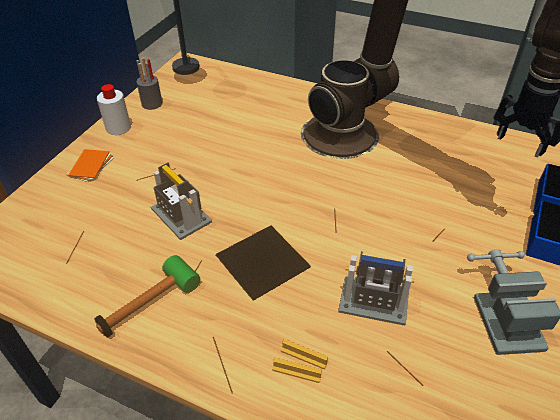

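View pics/top0.png

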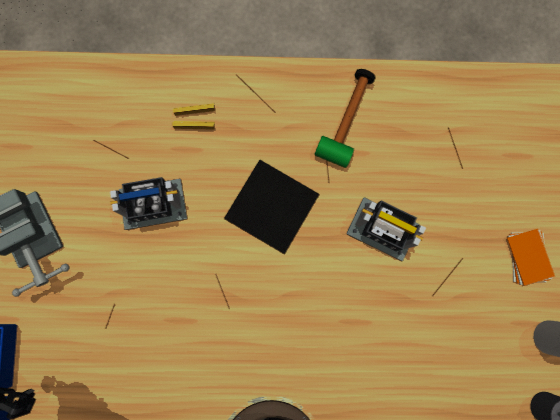

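The scene view shows the blue handle at about (382,263), the yellow handle at (172,174) and the pad at (263,262). In the top view they are at (139,195), (395,222) and (272,207), with the vise left of the blue stand. Next I'll measure them.

```bash
python3 - <<'E'
from h import *
def rep(P,name,ax=True):
    c=np.median(P,0); q=P[:,:2].astype(np.float32); r=cv2.minAreaRect(q)
    print(name,len(P),'med',c.round(4),'z',np.percentile(P[:,2],[2,50,98]).round(4),'rect c',np.round(r[0],4),'size',np.round(r[1],4),'ang',round(r[2],1))
    return r
for n in("scene","top"):
    z=np.load("/tmp/%s0.npz"%n); im,d=z["im"],z["d"]; P=cloud(n,d); hsv=cv2.cvtColor(im,cv2.COLOR_RGB2HSV)
    x,y,Z=P[...,0],P[...,1],P[...,2]
    box=lambda a,b,c,e:(x>a)&(x<b)&(y>c)&(y<e)&(d>0)
    ok=d>0
    H,S,V=[hsv[...,i].astype(int) for i in range(3)]
    blue=(H>100)&(H<125)&(S>120)&(V>40)&ok&(Z>.08)&(Z<.2)&box(.2,.7,.1,.5)
    yel=(H>20)&(H<32)&(S>150)&(V>90)&ok&(Z>.11)&(Z<.2)&box(.2,.7,-.5,.0)
    pad=(V<60)&ok&(Z<.02)&(Z>-.01)&box(.2,.7,-.15,.18)
    for nm,m in(("blue",blue),("yellow",yel),("pad",pad)):
        k,l,st,_=cv2.connectedComponentsWithStats(m.astype(np.uint8)); 
        if k<2: print(n,nm,'none');continue
        i=1+st[1:,4].argmax(); m=l==i; print(n,st[i]); Q=P[m]
        rep(Q,nm)
        if nm!="pad":
            t=Q[Q[:,2]>np.percentile(Q[:,2],98)-.006]; rep(t,nm+" top")
    # stand base z~.01
    for nm,b in(("baseB",box(.3,.6,.15,.4)),("baseY",box(.2,.6,-.35,-.12))):
        m=b&(S<70)&(Z>.004)&(Z<.016); k,l,st,_=cv2.connectedComponentsWithStats(m.astype(np.uint8)); rep(P[m],n+nm)
    m=box(.3,.6,.15,.4)&(S<70)&(Z>.115)&(Z<.13)
    k,l,st,ce=cv2.connectedComponentsWithStats(m.astype(np.uint8))
    for i in range(1,k):
        if st[i,4]>4: print('upr',P[l==i].mean(0).round(4),st[i,4])
    m=box(.2,.7,.1,.5)&(Z>.1)&(Z<.4); print('hi',np.percentile(P[m],[0,100],axis=0).round(3).tolist())
    # vise
    m=box(.2,.6,.36,.6)&(Z>.03)&(Z<.2); print('vise',P[m].min(0) if m.any() else 0,P[m].max(0) if m.any() else 0)
    c=im
    save(n+"_crop",cv2.resize(c[230:340,320:440] if n=="scene" else c[160:250,90:220],None,fx=5,fy=5,interpolation=cv2.INTER_CUBIC))
E
```

```text
scene [362 255  41  12 180]
blue 180 med [0.5665 0.292  0.1475] z [0.1439 0.1475 0.1506] rect c [0.5665 0.2917] size [0.0151 0.084 ] ang 11.5
blue top 173 med [0.5668 0.2914 0.1476] z [0.145  0.1476 0.1506] rect c [0.5667 0.2918] size [0.0146 0.0841] ang 10.1
scene [162 165  22  19 114]
yellow 114 med [ 0.5132 -0.2617  0.1475] z [0.144  0.1475 0.1514] rect c [ 0.5126 -0.2635] size [0.0868 0.0132] ang 64.9
yellow top 101 med [ 0.5147 -0.2601  0.1477] z [0.1455 0.1477 0.1514] rect c [ 0.5127 -0.2634] size [0.0867 0.0132] ang 64.9
scene [244 247  37  34 367]
pad 367 med [0.5726 0.008  0.0058] z [0.0017 0.0058 0.0094] rect c [0.5697 0.0074] size [0.0879 0.0909] ang 47.7
scenebaseB 580 med [0.5864 0.3199 0.0095] z [0.0059 0.0095 0.0143] rect c [0.5644 0.2914] size [0.0978 0.1487] ang 10.9
scenebaseY 574 med [ 0.5458 -0.2336  0.0095] z [0.005  0.0095 0.0143] rect c [ 0.5147 -0.2621] size [0.1519 0.0997] ang 64.6
upr [0.5638 0.2296 0.1209] 38
upr [0.5926 0.2356 0.1211] 39
upr [0.5413 0.3473 0.1204] 41
upr [0.5699 0.3528 0.1207] 46
hi [[0.2, 0.219, 0.1], [0.601, 0.5, 0.4]]
vise [0.20047863 0
[... 602 characters left out ...]
 94   94 4750]
pad 4750 med [0.5619 0.0068 0.0058] z [0.0006 0.0058 0.0108] rect c [0.5634 0.0072] size [0.1691 0.1688] ang 60.2
topbaseB 579 med [0.5272 0.2586 0.0102] z [0.0054 0.0102 0.0152] rect c [0.5616 0.2909] size [0.0982 0.1492] ang 10.0
topbaseY 654 med [ 0.4923 -0.2197  0.0097] z [0.0048 0.0097 0.0148] rect c [ 0.5113 -0.2622] size [0.1494 0.0997] ang 64.8
upr [0.5887 0.2351 0.121 ] 45
upr [0.5752 0.2463 0.1237] 11
upr [0.5659 0.3531 0.1219] 43
upr [0.5601 0.2298 0.1213] 44
upr [0.5585 0.2442 0.1202] 5
upr [0.5445 0.3324 0.1201] 9
upr [0.5374 0.3473 0.1215] 44
hi [[0.526, 0.219, 0.1], [0.598, 0.364, 0.154]]
vise [0.20024567 0.36051212 0.03004853] [0.57402427 0.59978418 0.13009888]
```

```bash
python3 -c "
import cv2,numpy as np
a=cv2.imread('pics/scene_crop.png');b=cv2.imread('pics/top_crop.png')
print(a.shape,b.shape)"
```

```text
(550, 600, 3) (450, 650, 3)
```

View pics/top_crop.png

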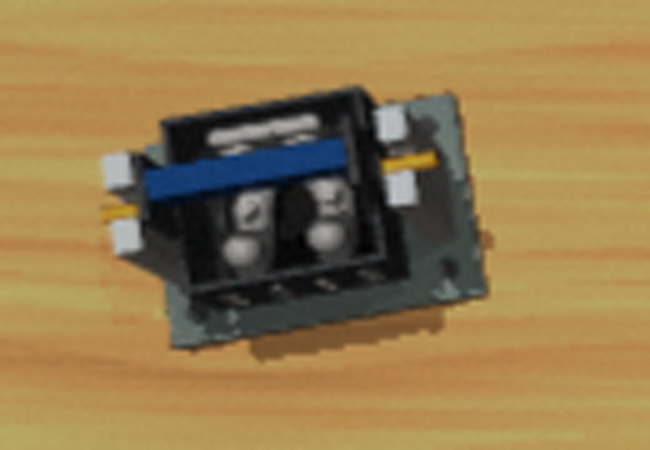

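View pics/scene_crop.png

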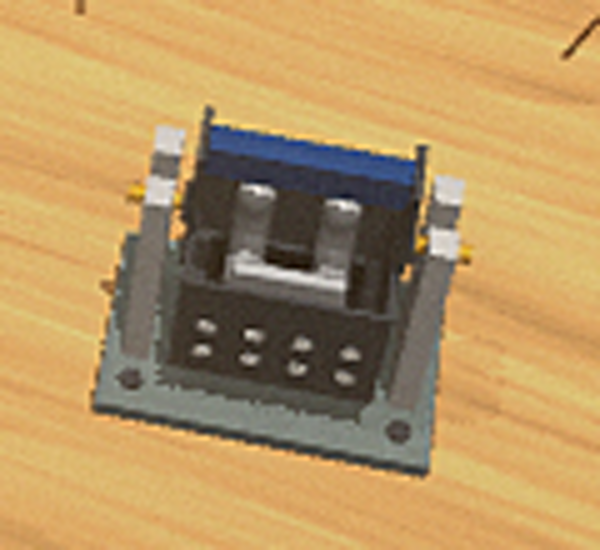

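```bash
python3 - <<'E'
from h import *
c=np.array([.565,.2915]); a=np.radians(10.3); ex=np.array([np.cos(a),np.sin(a)]); ey=np.array([-ex[1],ex[0]])
for n in("scene","top"):
    z=np.load("/tmp/%s0.npz"%n); im,d=z["im"],z["d"]; P=cloud(n,d).reshape(-1,3); P=P[d.ravel()>0]
    X=(P[:,:2]-c)@ex; Y=(P[:,:2]-c)@ey
    for x0 in range(-50,50,10):
        print(n,x0,[ (lambda m: round(float(P[m,2].max()),3) if m.any() else None)((X*1000>=x0)&(X*1000<x0+10)&(Y*1000>=y0)&(Y*1000<y0+12)&(P[:,2]<.3)) for y0 in range(-48,48,12)])
s=read_state(); from scipy.spatial.transform import Rotation as R_
R=R_.from_quat(s["tcp_rot"]).as_matrix(); print(R.round(3))
print('tool shift cm now',(R.T@(np.array([c[0],c[1],.231])-s["tool_pos"])*100).round(2))
E
```

```text
scene -50 [None, 0.05, None, 0.055, 0.056, None, None, None]
scene -40 [0.077, 0.074, None, 0.074, 0.077, None, 0.073, 0.078]
scene -30 [0.04, 0.089, 0.094, 0.079, 0.091, 0.093, 0.091, 0.081]
scene -20 [0.147, 0.093, 0.094, 0.055, 0.083, 0.094, 0.092, 0.149]
scene -10 [0.149, 0.15, 0.15, 0.151, 0.151, 0.149, 0.149, 0.149]
scene 0 [0.15, 0.15, 0.15, 0.151, 0.151, 0.151, 0.15, 0.152]
scene 10 [0.149, 0.134, 0.137, 0.004, 0.142, 0.137, None, 0.15]
scene 20 [0.098, 0.095, 0.099, 0.1, 0.099, 0.1, 0.095, 0.099]
scene 30 [0.097, 0.096, 0.1, 0.103, 0.099, 0.101, 0.096, 0.097]
scene 40 [0.097, 0.097, 0.097, 0.097, 0.097, 0.098, 0.1, 0.097]
top -50 [0.096, 0.099, 0.097, 0.101, 0.098, 0.095, 0.1, 0.099]
top -40 [0.099, 0.101, 0.097, 0.097, 0.097, 0.096, 0.097, 0.097]
top -30 [0.098, 0.097, 0.097, 0.044, 0.091, 0.097, 0.091, 0.098]
top -20 [0.152, 0.09, 0.093, 0.04, 0.06, 0.092, None, 0.15]
top -10 [0.153, 0.151, 0.15, 0.15, 0.153, 0.154, 0.152, 0.15]
top 0 [0.152, 0.152, 0.152, 0.152, 0.149, 0.153, 0.15, 0.152]
top 10 [0.15, None, 0.091, 0.096, 0.094, 0.097, 0.037, 0.147]
top 20 [0.097, 0.094, 0.104, 0.101, 0.102, 0.102, 0.038, 0.1]
top 30 [0.099, 0.098, 0.098, 0.096, 0.095, 0.097, 0.099, 0.098]
top 40 [0.011, None, None, None, None, None, None, None]
[[-0.933  0.36  -0.001]
 [ 0.36   0.933 -0.001]
 [ 0.    -0.001 -1.   ]]
tool shift cm now [-4.224e+01 -4.950e+00 -3.000e-02]
```

```bash
python3 -m handwheel '[[[8.5,-3.5,-0.4,0,0],[8.5,-3.5,-0.4,0,0],[8.5,-3.5,-0.4,0,0],[8.5,-3.5,-0.4,0,0],[8.5,-3.5,-0.4,0,0],[8.5,-3.5,-0.4,0,0],[8.5,-3.5,-0.4,0,0],[8.5,-3.5,-0.4,0,0]]]' 60; python3 -m handwheel '[[[8.5,-3.5,-0.4,0,0],[8.5,-3.5,-0.4,0,0],[8.5,-3.5,-0.4,0,0],[8.5,-3.5,-0.4,0,0],[8.5,0,0,0,0.12],[8.5,0,0,0,0.12],[8.5,0,0,0,0.12],[8.5,0,0,0,0.12]]]'; python3 -m handwheel '[[[8.5,0,0,0,0.12],[8.5,0,0,0,0.12],[8.5,0,0,0,0.12],[8.5,0,0,0,0.12],[8.5,0,0,0,0.06],[8.5,0,0,0,0],[8.5,0,0,0,0]]]'
cat >> h.py <<'E'
from scipy.spatial.transform import Rotation as R_
def go(p,yaw_deg=10.3):
    s=read_state(); R=R_.from_quat(s["tcp_rot"]).as_matrix(); y=np.degrees(np.arctan2(R[1,1],R[0,1]))
    e=(y-yaw_deg+90)%180-90
    print('t',s["time"],'tcp',s["tool_pos"].round(4),'yaw err deg',round(e,2),'turn rad',round(np.radians(e),3),'tool z',R[:,2].round(3),'shift cm',(R.T@(np.array(p)-s["tool_pos"])*100).round(2),'F',s["contact_force"].round(2),'T',s["ft_torque"].round(2),'w',round(s["gripper_width"]*85.4,1),'q',s["q"].round(2))
E
python3 -c "
from h import *
go([.565,.2915,.119])"
```

```text
time: 0.77
tool_pos: [0.4398, 0.3581, 0.2309]
tcp_rot: [0.183, 0.983, -0.0, -0.0]
contact_force: [0.5, 0.3, 0.3]
gripper_width: 0.996
time: 1.43
tool_pos: [0.5636, 0.2936, 0.2304]
tcp_rot: [0.414, 0.91, -0.001, -0.0]
contact_force: [-0.4, 0.1, 0.1]
gripper_width: 0.997
time: 2.02
tool_pos: [0.5633, 0.294, 0.2308]
tcp_rot: [0.639, 0.769, -0.0, -0.0]
contact_force: [0.3, 0.7, 0.3]
gripper_width: 0.998
t 2.0167 tcp [0.5633 0.294  0.2308] yaw err deg 0.29 turn rad 0.005 tool z [-0.001 -0.    -1.   ] shift cm [-0.27  0.13 11.18] F [0.35 0.73 0.34] T [ 0.01 -0.07 -0.02] w 85.2 q [ 0.48  0.34  0.23  1.46 -0.    1.87]
```

```bash
python3 -m handwheel '[[[8.5,-0.1,0.04,2,0],[8.5,-0.1,0.04,2,0],[8.5,-0.07,0.05,2,0],[8.5,0,0,2,0],[8.5,0,0,1.6,0],[8.5,0,0,1,0],[8.5,0,0,0.6,0],[8.5,0,0,0,0]]]' 20
python3 - <<'E'
from h import *
go([.565,.2915,.119])
for n,sl in(("scene",np.s_[180:330,300:460]),("top",np.s_[140:260,70:230])):
    im,d=capture(n); save(n+"1",cv2.resize(im[sl],None,fx=5,fy=5,interpolation=cv2.INTER_CUBIC)[:600])
E
```

```text
time: 2.68
tool_pos: [0.5646, 0.2914, 0.118]
tcp_rot: [0.639, 0.769, -0.001, -0.0]
contact_force: [0.1, -0.3, -0.1]
gripper_width: 0.994
t 2.6833 tcp [0.5646 0.2914 0.118 ] yaw err deg 0.23 turn rad 0.004 tool z [-0.002 -0.001 -1.   ] shift cm [ 0.01  0.04 -0.1 ] F [ 0.1  -0.3  -0.13] T [-0.02  0.04 -0.  ] w 84.9 q [ 0.48  0.36  0.01  1.22 -0.    1.86]
```

View pics/scene1.png

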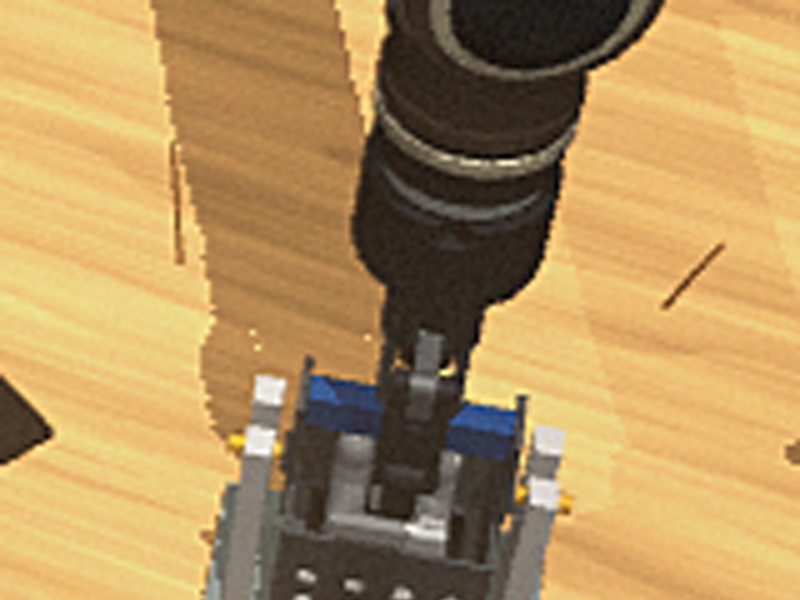

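View pics/top1.png

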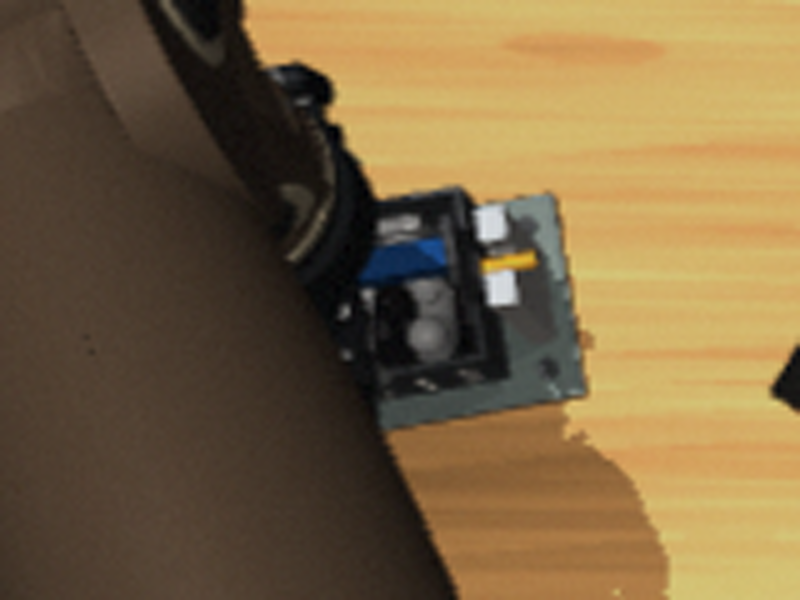

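The fingers straddle the blue bar at its middle: in the scene crop the near finger is at (410,420) on a bar running from (305,395) to (520,430). The pins are still in their notches, so I'll close gently.

```bash
python3 -m handwheel '[[[6,0,0,0,0],[4.5,0,0,0,0],[3,0,0,0,0],[2.2,0,0,0,0],[1.8,0,0,0,0],[1.6,0,0,0,0],[1.5,0,0,0,0],[1.4,0,0,0,0]]]' 20
python3 -c "
from h import *
go([.565,.2915,.119])"
```

```text
time: 3.45
tool_pos: [0.5653, 0.2917, 0.1194]
tcp_rot: [0.64, 0.769, 0.0, 0.0]
contact_force: [0.3, -0.4, -0.2]
gripper_width: 0.165
t 3.45 tcp [0.5653 0.2917 0.1194] yaw err deg 0.19 turn rad 0.003 tool z [ 0.  0. -1.] shift cm [-0.01 -0.04  0.04] F [ 0.3  -0.4  -0.22] T [ 0.   -0.14  0.13] w 14.1 q [ 0.48  0.35  0.01  1.22 -0.    1.86]
```

```bash
python3 -m handwheel '[[[0.8,0,0,0,0],[0.5,0,0,0,0],[0.5,0,0,0,0],[0.5,0,0,0,0]]]' 30; python3 -m handwheel '[[[0.5,0,0,0,0],[0.5,0,0,0,0],[0.5,0,0,-0.1,0],[0.5,0,0,-0.1,0]]]' 50
python3 -c "
from h import *
go([.565,.2915,.119])"
```

```text
time: 3.78
tool_pos: [0.5654, 0.2917, 0.1194]
tcp_rot: [0.639, 0.769, 0.0, 0.0]
contact_force: [1.0, -0.2, -0.3]
gripper_width: 0.156
time: 4.12
tool_pos: [0.5648, 0.2915, 0.1206]
tcp_rot: [0.64, 0.769, -0.001, -0.0]
contact_force: [-0.9, 0.1, -4.4]
gripper_width: 0.159
t 4.1167 tcp [0.5648 0.2915 0.1206] yaw err deg 0.16 turn rad 0.003 tool z [-0.001 -0.001 -1.   ] shift cm [-0.    0.02  0.16] F [-0.92  0.12 -4.44] T [ 0.02 -0.06 -0.03] w 13.5 q [0.48 0.35 0.01 1.23 0.   1.86]
```

```bash
python3 -m handwheel '[[[0.5,0,0,-0.3,0],[0.5,0,0,-0.5,0],[0.5,0,0,-0.7,0],[0.5,0,0,-0.9,0],[0.5,0,0,-0.9,0],[0.5,0,0,-0.9,0],[0.5,0,0,-0.7,0],[0.5,0,0,-0.4,0]]]'
python3 - <<'E'
from h import *
go([.5665,.0072,.237])
im,d=capture("scene"); save("scene2",cv2.resize(im[150:330,240:480],None,fx=3,fy=3))
E
```

```text
time: 4.78
tool_pos: [0.5657, 0.2919, 0.1761]
tcp_rot: [0.64, 0.769, 0.001, 0.0]
contact_force: [0.2, 0.6, -3.8]
gripper_width: 0.15
t 4.7833 tcp [0.5657 0.2919 0.1761] yaw err deg 0.18 turn rad 0.003 tool z [ 0.002  0.001 -1.   ] shift cm [-28.01  -5.09  -6.11] F [ 0.23  0.58 -3.8 ] T [ 0.    0.01 -0.02] w 12.8 q [ 0.48  0.34  0.11  1.34 -0.    1.86]
```

View pics/scene2.png

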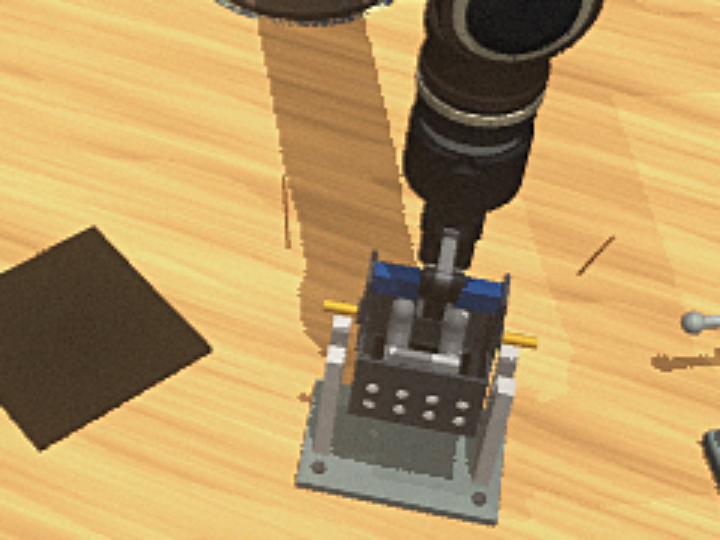

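The basket hangs level in the jaws, with the pins at about (340,305) and (520,342), above the uprights. I'll raise it further and carry it over.

```bash
python3 -m handwheel '[[[0.5,0,0,-0.5,0],[0.5,0,0,-1,0],[0.5,0,0,-1.2,0],[0.5,0,0,-1.2,0],[0.5,0,0,-1.2,0],[0.5,0,0,-1,0],[0.5,0,0,-0.5,0],[0.5,0,0,0,0]]]'
python3 -c "
from h import *
go([.5645,.0072,.241])"
```

```text
time: 5.5
tool_pos: [0.5656, 0.2919, 0.2418]
tcp_rot: [0.64, 0.769, 0.001, 0.0]
contact_force: [0.3, -0.4, -3.5]
gripper_width: 0.156
t 5.5 tcp [0.5656 0.2919 0.2418] yaw err deg 0.19 turn rad 0.003 tool z [ 0.002  0.001 -1.   ] shift cm [-27.97  -5.29   0.06] F [ 0.31 -0.4  -3.48] T [-0.02  0.    0.01] w 13.3 q [ 0.48  0.34  0.26  1.49 -0.    1.86]
```

```bash
python3 -m handwheel '[[[0.5,-0.3,-0.1,0,0],[0.5,-0.6,-0.1,0,0],[0.5,-1,-0.2,0,0],[0.5,-1.3,-0.2,0,0],[0.5,-1.5,-0.3,0,0],[0.5,-1.5,-0.3,0,0],[0.5,-1.5,-0.3,0,0],[0.5,-1.5,-0.3,0,0]]]'; python3 -m handwheel '[[[0.5,-1.5,-0.3,0,0],[0.5,-1.5,-0.3,0,0],[0.5,-1.5,-0.3,0,0],[0.5,-1.5,-0.3,0,0],[0.5,-1.5,-0.3,0,0],[0.5,-1.5,-0.3,0,0],[0.5,-1.5,-0.3,0,0],[0.5,-1.5,-0.3,0,0]]]';python3 -m handwheel '[[[0.5,-1.3,-0.2,0,0],[0.5,-1.2,-0.2,0,0],[0.5,-1,-0.2,0,0],[0.5,-0.7,-0.1,0,0],[0.5,-0.4,-0.1,0,0],[0.5,-0.2,0,0,0],[0.5,0,0,0,0]]]'
python3 - <<'E'
from h import *
go([.5645,.0072,.135])
for n in("scene","top"):
    im,d=capture(n); save(n+"3",im); np.savez("/tmp/%s3.npz"%n,im=im,d=d)
E
```

```text
time: 6.17
tool_pos: [0.5641, 0.1958, 0.2404]
tcp_rot: [0.64, 0.769, 0.0, 0.0]
contact_force: [0.6, -0.6, -4.0]
gripper_width: 0.154
time: 6.83
tool_pos: [0.5623, 0.0739, 0.2404]
tcp_rot: [0.64, 0.769, 0.0, 0.0]
contact_force: [0.8, 0.0, -3.7]
gripper_width: 0.15
time: 7.42
tool_pos: [0.5634, 0.0268, 0.2402]
tcp_rot: [0.64, 0.769, 0.0, -0.0]
contact_force: [-0.4, -0.5, -3.4]
gripper_width: 0.153
t 7.4167 tcp [0.5634 0.0268 0.2402] yaw err deg 0.18 turn rad 0.003 tool z [-0.  0. -1.] shift cm [-1.95 -0.25 10.52] F [-0.38 -0.53 -3.38] T [0.01 0.05 0.  ] w 13.0 q [0.05 0.2  0.07 1.44 0.   1.44]
```

View pics/scene3.png

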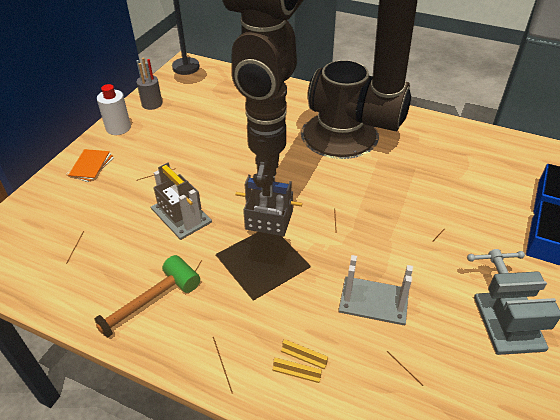

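View pics/top3.png

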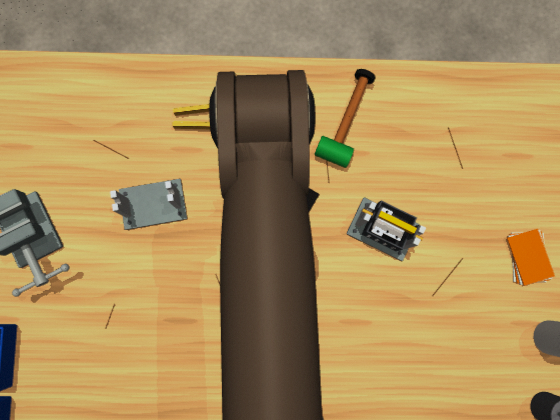

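The basket is held upright near scene (269,205), above and behind the pad at (263,265). The plate basket hasn't moved. I'll check the pad centre and the handle against the tool.

```bash
python3 - <<'E'
from h import *
z=np.load("/tmp/scene3.npz"); im,d=z["im"],z["d"]; P=cloud("scene",d); hsv=cv2.cvtColor(im,cv2.COLOR_RGB2HSV).astype(int); H,S,V=[hsv[...,i] for i in range(3)]
x,y,Z=P[...,0],P[...,1],P[...,2]
b=(H>100)&(H<125)&(S>120)&(V>40)&(Z>.2)&(Z<.32)&(abs(y)<.15)&(d>0)
Q=P[b]; t=Q[Q[:,2]>np.percentile(Q[:,2],98)-.008]
print(len(Q),len(t),np.percentile(Q[:,2],[2,50,98]),cv2.minAreaRect(t[:,:2].astype(np.float32)))
e=np.array([-.179,.984]); s=(t[:,:2]-t[:,:2].mean(0))@e; print('slope along bar',np.polyfit(s,t[:,2],1))
for n in("scene","top"):
    z=np.load("/tmp/%s0.npz"%n); im,d=z["im"],z["d"]; P=cloud(n,d); g=cv2.cvtColor(im,cv2.COLOR_RGB2GRAY)
    m=((g<62)&(P[...,2]<.02)&(abs(P[...,0]-.563)<.14)&(abs(P[...,1]-.007)<.14)).astype(np.uint8)
    m=cv2.morphologyEx(m,cv2.MORPH_CLOSE,np.ones((5,5)));k,l,st,_=cv2.connectedComponentsWithStats(m); i=1+st[1:,4].argmax()
    c,_=cv2.findContours((l==i).astype(np.uint8),0,2); c=max(c,key=len).reshape(-1,2).astype(float)
    K,R,t=cam(n); o=-R.T@t; r=np.c_[(c-K[:2,2])/K[0,0],np.ones(len(c))]@R; W=o+r*((.006-o[2])/r[:,2])[:,None]
    print(n,cv2.minAreaRect(W[:,:2].astype(np.float32)))
E
```

```text
60 60 [0.26631947 0.26836397 0.27087702] ((0.5638708472251892, 0.02660249173641205), (0.013004901818931103, 0.0833023339509964), 9.836304664611816)
slope along bar [1.51896096e-04 2.68311204e-01]
scene ((0.5668166875839233, 0.007034510374069214), (0.17110028862953186, 0.1686716377735138), 60.31484603881836)
top ((0.5628356337547302, 0.0068174004554748535), (0.1687951236963272, 0.16959375143051147), 60.43242645263672)
```

```bash
python3 -m handwheel '[[[0.5,-0.3,0,0,0],[0.5,-0.6,-0.1,0,0],[0.5,-0.6,0,0.5,0],[0.5,-0.3,0,1,0],[0.5,-0.2,0,1.5,0],[0.5,0,0,1.5,0],[0.5,0,0,1.5,0],[0.5,0,0,1.5,0]]]'; python3 -m handwheel '[[[0.5,0,0,1.5,0],[0.5,0,0,1.5,0],[0.5,0,0,1.2,0],[0.5,0,0,0.9,0],[0.5,0,0,0.6,0],[0.5,0,0,0.3,0],[0.5,0,0,0.2,0],[0.5,0,0,0,0]]]'
python3 - <<'E'
from h import *
go([.566,.0072,.0918])
im,d=capture("scene"); save("scene4",cv2.resize(im[150:310,180:350],None,fx=3.5,fy=3.5))
E
```

```text
time: 8.18
tool_pos: [0.5656, 0.0066, 0.1635]
tcp_rot: [0.64, 0.769, -0.0, -0.0]
contact_force: [0.0, -0.4, -2.8]
gripper_width: 0.158
time: 8.85
tool_pos: [0.5661, 0.007, 0.1033]
tcp_rot: [0.64, 0.769, 0.0, 0.0]
contact_force: [0.4, 0.3, -3.4]
gripper_width: 0.154
t 8.85 tcp [0.5661 0.007  0.1033] yaw err deg 0.18 turn rad 0.003 tool z [ 0.  0. -1.] shift cm [ 0.02 -0.01  1.15] F [ 0.38  0.32 -3.39] T [-0.07 -0.02 -0.02] w 13.2 q [ 0.01  0.23 -0.19  1.15  0.    1.4 ]
```

View pics/scene4.png

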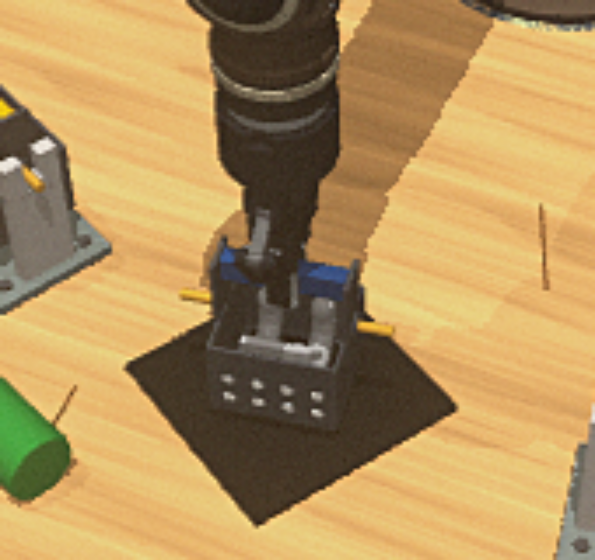

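The basket is over the middle of the pad, with its front edge at about (275,420) in the crop, upright and still about 11 mm above it. I'll lower it in small steps.

```bash
python3 -m handwheel '[[[0.5,0,0,0.2,0],[0.5,0,0,0.2,0],[0.5,0,0,0.2,0],[0.5,0,0,0.2,0],[0.5,0,0,0.1,0],[0.5,0,0,0,0],[0.5,0,0,0,0]]]'
python3 -m handwheel '[[[0.5,0,0,0.05,0],[0.5,0,0,0.05,0],[0.5,0,0,0,0]]]'
python3 -m handwheel '[[[0.5,0,0,0.05,0],[0.5,0,0,0,0]]]'
```

```text
time: 9.48
tool_pos: [0.5659, 0.007, 0.0942]
tcp_rot: [0.64, 0.769, -0.0, -0.0]
contact_force: [-0.5, 0.1, -4.2]
gripper_width: 0.157
time: 9.73
tool_pos: [0.566, 0.0071, 0.0932]
tcp_rot: [0.64, 0.769, -0.0, -0.0]
contact_force: [0.3, 0.5, -3.3]
gripper_width: 0.153
time: 9.9
tool_pos: [0.566, 0.007, 0.0927]
tcp_rot: [0.64, 0.769, -0.0, -0.0]
contact_force: [-0.5, -0.4, -3.7]
gripper_width: 0.156
```

```bash
python3 -m handwheel '[[[0.5,0,0,0.05,0],[0.5,0,0,0,0]]]'
python3 -m handwheel '[[[0.5,0,0,0.05,0],[0.5,0,0,0,0]]]'
```

```text
time: 10.07
tool_pos: [0.5659, 0.007, 0.0922]
tcp_rot: [0.64, 0.769, -0.0, -0.0]
contact_force: [-0.3, -0.5, -3.7]
gripper_width: 0.154
time: 10.23
tool_pos: [0.5659, 0.0071, 0.0917]
tcp_rot: [0.64, 0.769, -0.0, -0.0]
contact_force: [-1.0, 0.3, -4.0]
gripper_width: 0.151
```

```bash
python3 -m handwheel '[[[0.5,0,0,0.05,0],[0.5,0,0,0,0]]]'
python3 -m handwheel '[[[0.5,0,0,0.05,0],[0.5,0,0,0,0]]]'
```

```text
time: 10.4
tool_pos: [0.5661, 0.0071, 0.0916]
tcp_rot: [0.64, 0.769, 0.0, 0.0]
contact_force: [0.2, -1.0, -1.1]
gripper_width: 0.156
time: 10.57
tool_pos: [0.5662, 0.0071, 0.0916]
tcp_rot: [0.64, 0.769, 0.0, 0.0]
contact_force: [-1.8, 0.3, 4.0]
gripper_width: 0.151
```

Contact: the load has gone onto the pad. I'll ease off a little and open slowly.

```bash
python3 -m handwheel '[[[0.5,0,0,-0.04,0],[1.2,0,0,0,0],[1.5,0,0,0,0],[1.8,0,0,0,0],[2.5,0,0,0,0],[4,0,0,0,0],[6,0,0,0,0],[6,0,0,0,0]]]' 20
python3 - <<'E'
from h import *
go([.566,.0072,.0918])
im,d=capture("scene"); save("scene5",cv2.resize(im[150:310,180:350],None,fx=3.5,fy=3.5))
E
```

```text
time: 11.23
tool_pos: [0.566, 0.007, 0.0911]
tcp_rot: [0.64, 0.769, -0.0, -0.0]
contact_force: [0.0, -0.2, -0.0]
gripper_width: 0.692
t 11.2333 tcp [0.566  0.007  0.0911] yaw err deg 0.19 turn rad 0.003 tool z [-0. -0. -1.] shift cm [ 0.02  0.   -0.07] F [ 0.01 -0.15 -0.03] T [ 0.02  0.01 -0.01] w 59.1 q [ 0.01  0.24 -0.21  1.12 -0.    1.4 ]
```

View pics/scene5.png

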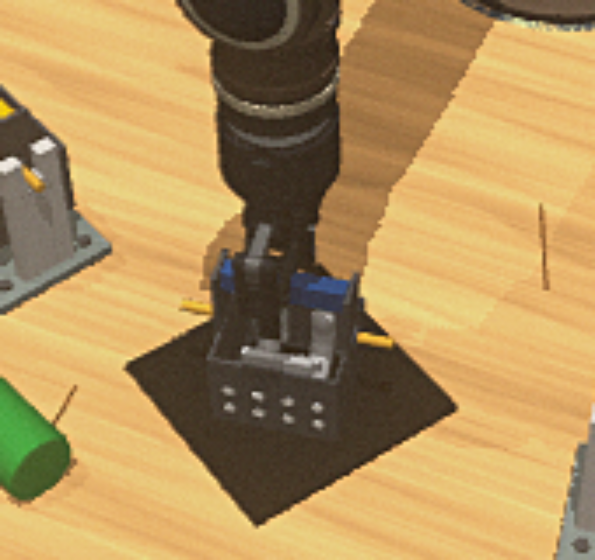

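The jaws are clear of the bar and the basket stands level on the pad, with its base at about (275,430) in the crop. I'll withdraw straight up, then move back so the view is clear.

```bash
python3 -m handwheel '[[[6,0,0,-0.5,0],[6,0,0,-1.5,0],[6,0,0,-2,0],[6,0,0,-2,0],[6,0,0,-2,0],[6,0,0,-2,0],[6,0,0,-2,0],[6,0,0,-2,0]]]'; python3 -m handwheel '[[[6,0,-2,0,0],[6,0,-3,0,0],[6,0,-3,0,0],[6,0,-3,0,0],[6,0,-3,0,0],[6,0,-3,0,0],[6,0,-1,0,0],[6,0,0,0,0]]]'
python3 - <<'E'
from h import *
go([.566,.0072,.0918])
for n in("scene","top"):
    im,d=capture(n); save(n+"6",im); P=cloud(n,d); hsv=cv2.cvtColor(im,cv2.COLOR_RGB2HSV).astype(int); H,S,V=[hsv[...,i] for i in range(3)]
    x,y,Z=P[...,0],P[...,1],P[...,2]
    for nm,m in(("blue",(H>100)&(H<125)&(S>120)&(V>40)&(Z>.08)&(Z<.2)&(abs(y)<.15)&(abs(x-.56)<.1)),("yellow",(H>20)&(H<32)&(S>150)&(V>90)&(Z>.13)&(Z<.2)&(y<-.15)&(y>-.4)&(x>.4)&(x<.65))):
        Q=P[m&(d>0)]
        if len(Q)<10: print(n,nm,len(Q)); continue
        t=Q[Q[:,2]>np.percentile(Q[:,2],98)-.006]; r=cv2.minAreaRect(t[:,:2].astype(np.float32)); print(n,nm,len(t),np.round(r[0],4),np.round(r[1],4),round(r[2],1),'top z',np.median(t[:,2]).round(4))
E
```

```text
time: 11.95
tool_pos: [0.5659, 0.0071, 0.2327]
tcp_rot: [0.64, 0.769, 0.0, 0.0]
contact_force: [0.4, 0.4, -0.8]
gripper_width: 0.705
time: 12.62
tool_pos: [0.3872, -0.026, 0.2322]
tcp_rot: [0.64, 0.768, 0.0, 0.001]
contact_force: [-0.1, 0.4, 0.2]
gripper_width: 0.706
t 12.6167 tcp [ 0.3872 -0.026   0.2322] yaw err deg 0.13 turn rad 0.002 tool z [ 0.002 -0.    -1.   ] shift cm [ 0.03 18.16 14.07] F [-0.07  0.35  0.21] T [ 0.03 -0.02  0.03] w 60.3 q [-0.07 -0.13 -0.3   1.41 -0.    1.32]
scene blue 125 [0.5667 0.0068] [0.0143 0.0828] 10.6 top z 0.1197
scene yellow 100 [ 0.5139 -0.2633] [0.088  0.0141] 65.4 top z 0.1479
top blue 171 [0.564  0.0077] [0.0137 0.0851] 10.1 top z 0.1205
top yellow 207 [ 0.5119 -0.2618] [0.0848 0.0136] 64.4 top z 0.1479
```

View pics/scene6.png

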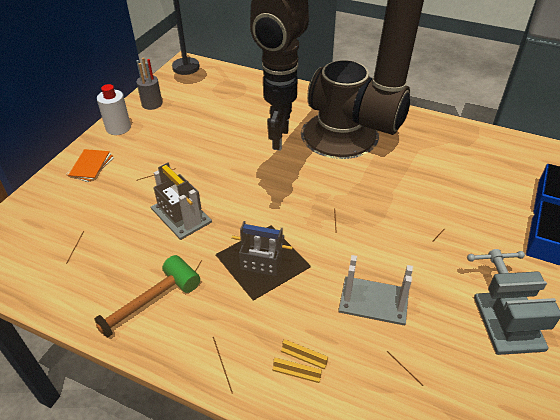

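The blue basket stands upright in the middle of the pad at about (262,250). The yellow one still hangs at (175,185), and the arm is clear of everything.

```bash
python3 -c "
from rig import job_done; print(job_done())"
```

```text
the job is handed in; nothing more can be done
None
```

I gripped the blue basket by its handle, lifted it straight up off its stand, stood it upright on the black pad and let go. I handed the job in at about 12.7 s of the 45 s allowed; the interface gives no verdict.

**Shell basket:** in the last pictures the handle was within about 1.5 mm of the pad's middle in both views. The bar top was at z ≈ 0.120 m, which matches the basket standing flat. It looked upright throughout, though I only measured its tilt once, while carrying it, and found the bar level.

**Forces:** the wrist force was about 4 N from the basket's weight, and about 8 N went onto the pad at touchdown. I read these only between moves and could not read the stand or pad contact forces directly.

**Plate basket:** its handle was within about 1.5 mm of where it started.

**Robot:** after the release the gripper was raised and drawn back, touching nothing.

**Disagreement:** the two cameras differed by 2 to 4 mm in x. I averaged them for the target and checked the placing within each view separately.

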